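Set a pump camshaft up on V-blocks under a dial gauge

ROBOT

A 6-joint arm with a two-finger parallel gripper is mounted at the origin on a cart in front of the work surface, level with it; the furniture and walls round the work are solid. World frame = base frame: x ahead of the robot, y to its left, z up, the work surface at z = 0. Lengths are in m, angles in rad, forces in N, time in s.
With the tool pointing down it reaches from about 0.15 to 0.775 m from the base axis. Payload 6.1 kg.
Tool frame: the origin (TCP) lies between the finger pads; the fingertips stand 17 mm ahead of it and the grasp point (between the pads) lies 2 mm behind it (env.finger_overhang is the distance from the TCP to the fingertips, in m); z points along the fingers, x is the direction in which the jaws open and shut, and the axes are right-handed (so a half turn about z gives the same grasp; the last joint's range is limited). The gripper opens to 85 mm and grips with 20 to 120 N. Pads are 22 mm wide; open, the fingers measure 114 mm over their backs; the gripper's body (76 mm by 85 mm) begins 54 mm behind the grasp point. The pads swing forward as they close: fully open they stand 13 mm farther back than shut.
Start: joints at [0, 0.126, -0.04, 1.405, 0, 1.571], TCP at [0.525, -0, 0.248] pointing down, gripper open.
Joint ranges: [-2.72, 2.72], [-0.95, 1.95], [-1.27, 1.35], [-1.78, 2.02], [-1.46, 1.47], [-3.14, 3.14]. Speed limits (rad/s): [2.39, 2.39, 3.01, 3.14, 3.14, 3.14].

INTERFACE

Orientations are given as a unit quaternion [w, x, y, z].
In Python, from plant import env gives the robot as it stands.
- The arm moves only by the shell command python3 -m handwheel 'ROWS'. ROWS is JSON, a list of rows, each an object with "linear": the shift along the tool's x, y, z in mm, a list of three; "twist": the turn, a rotation vector about the tool's x, y, z in degrees, a list of three; "gripper": the gripper's target within -1 to 1 (shut at 1, half-way at 0, fully open at -1). In form: [{"linear": [tx, ty, tz], "twist": [ax, ay, az], "gripper": gripper}, ...]. A call has 1 to 8 rows; each row is the pose to reach, as a shift and turn from the pose commanded when the call began, along the tool's axes at that moment; what a row does not reach only later rows make up. A row lasts 1/8 s, in which the tool goes at most 62.5 mm and 10.7 degrees, less where a joint would pass 70% of its speed; a pose out of reach is approached as far as the arm can. A call with a gripper value outside its range is refused whole. The fingers move at their own pace and stop on an object; the grip force is fixed at half the most. Time passes only in rows, so rows that repeat a pose let the fingers close. It gives the time, the measured TCP pose, the force and the opening at its end, in the units of the state.
- env.read_state(): the state, without advancing time (a new reading comes with each control period).
- env.read_camera(name): name is "scene" or "side" or "wrist"; returns a dict with "color" (400x640x3 uint8, blue, green, red), "range_z" (400x640 float32, m along the optical axis (not along the pixel's ray), 0 where there is no reading), "fx", "fy", "cx", "cy" (pixels), "world_to_cam" (4x4, takes a point from world to camera coordinates). Camera axes: x right, y up, looking along -z (the intrinsics and any distortion apply to the point x, -y, -z); pixel columns grow to the right and rows downward; lengths in m; the calibration is good to about 2 mm. A picture is of the moment at which its call begins.
- env.hand_in(): hands the job in, once; it reports no verdict.
The state is a dict: "time": time; "q": joint angles; "qvel": joint speeds; "tau": joint torques, N m; "eef_pos": TCP position; "orientation": TCP orientation; "wrist_force": force on the tool from outside, world axes, zero at the start; "wrist_torque": the same for the moment, N m; "width": finger opening in m.
Only numpy, scipy, OpenCV 4.12 (cv2) and the standard library are available. Lean on these libraries where they do the work, as an engineer would, in place of code of your own. Each camera call takes 0.05 s, during which the arm holds its last target. There are 200 camera calls.

TASK

Set up the run-out check of the pump camshaft on the granite surface plate. Stand the two matching small V-blocks on the plate and lay the camshaft in their Vs along the near half of the plate, tapered end to the left as the robot sees it, one block on each side of the plate's middle and centred under each bearing journal. Then gently set the dial gauge stand down on the plate's far half, behind the camshaft, with the gauge's foot resting on the middle of the smooth band between the two cams so that its plunger is pushed in a few millimetres; leave the larger odd V-block where it is.

Things in the scene. Friction and masses are not known exactly. Their poses are not given: they have to be found in the camera images.
- surface_plate: Black granite surface plate, 250 long (y) x 160 deep (x) x 30 high, lying fixed on the bench, its long edges roughly left-right. Origin: centre of its underside, so the working top is 30 above it. x points away from the robot (far half: x > 0), y to the robot's left, along the length, z up. A lamp's head hangs 570 above the bench behind the plate: carry low there.
- vblock_a: One of two identical small steel V-blocks, 0.3 kg, 50 wide (x) x 26 thick (y) x 40 high. A 90-degree V, open at the top (30 wide), runs along y; its planes meet 25 above the underside. A 20 mm journal lying in it has its axis 39 above the underside. Origin: centre of the underside; z up. Solid below the V: grip it across the width or the thickness.
- vblock_b: The other of the two identical small V-blocks: same size, axes and origin as vblock_a; the two are interchangeable.
- vblock_large: The odd, larger steel V-block: 62 wide (x) x 34 thick (y) x 64 high, same shape. Not needed; it stays where it stands. Origin: centre of the underside.
- camshaft: Steel camshaft, 0.45 kg, lying on its cams. Origin on its axis, midway between the journals, 14 above the bench; y along the axis to the tapered, threaded end, z up as it lies. From y = -84 (stub) to 102 (taper and thread from 77). Journals 20 diameter, |y| = 45 to 77, centred at 61. Cams at |y| = 24 to 36, reach 20 from the axis. Smooth band between: 24 diameter, |y| < 16.5; grip across it.
- dial_gauge: Dial gauge on its stand, 0.6 kg. Origin: underside, below the column; z up. Base x -36 to 24, y -26 to 26, 30 high. Steel column 16 x 16, 145 high: grip its top, above the arm's clamp (80 to 104 high). Level arm along -x, 92 high, to the round dial (36 diameter, 74 to 116 high, face to -x). Its plunger hangs down at x = -80, y = 0; when out, its foot is 47 above the underside.
- gauge_plunger (a joint): How far the gauge's plunger is pushed in (upward), in m: 0 fully out, 0.010 fully in. A light spring returns it (0.4 N out, about 0.9 N at 4 mm). With stand and V-blocks on the same plate and the foot on the crest of the smooth band it reads about 0.004.
- gauge_tip (a point): Centre of the underside of the gauge's round flat foot (10 diameter), at the lower end of the plunger.

How it is judged:
By the outcome, as a careful person would: the job done as asked, in the order asked, and still so for the second after the job is handed in, with the robot touching nothing.
It also fails if it takes over 118 s, if anything falls off the work surface, if the arm or the gripper's body presses on something with over 40 N, if the wrist force passes 120 N, or if a joint passes its speed limit or range.

## Working session

There is one attempt and no reset: what is moved stays moved. The work goes in short steps, Python scripts to look and compute and a shell command to move; the robot and the scene stay as the last step left them, time stands still between calls to the robot, and variables do not carry over. Pictures are saved under pics/ and viewed, about 12 in all and at most 16, crops included, and the job is handed in when it is done.

```bash
mkdir -p pics; ls; cat > h.py <<'E'
import numpy as np, cv2
from plant import env
def snap(cam,name=None):
    d=env.read_camera(cam)
    if name: cv2.imwrite('pics/'+name,d['color'])
    np.savez('/tmp/%s.npz'%cam,**{k:v for k,v in d.items()})
    return d
def load(cam): return dict(np.load('/tmp/%s.npz'%cam))
def ray(d,u,v):
    M=np.linalg.inv(d['world_to_cam']); p=np.array([(u-d['cx'])/d['fx'],-(v-d['cy'])/d['fy'],-1.])
    return M[:3,3], M[:3,:3]@p
def onz(d,u,v,z):
    o,r=ray(d,u,v); return o+r*(z-o[2])/r[2]
def cloud(d):
    v,u=np.mgrid[0:400,0:640]; z=d['range_z']
    P=np.stack([(u-d['cx'])/d['fx']*z,-(v-d['cy'])/d['fy']*z,-z,np.ones_like(z)],-1)
    W=P@np.linalg.inv(d['world_to_cam']).T; W=W[...,:3]; W[z==0]=np.nan
    return W
E
python3 - <<'E'
from h import *
for c in ['scene','side','wrist']:
    d=snap(c,c+'0.png'); M=np.linalg.inv(d['world_to_cam']); print(c,M[:3,3].round(3),-M[:3,2].round(3),d['fx'],d['cx'],d['cy'], [k for k in d])
a=cv2.imread('pics/scene0.png');b=cv2.imread('pics/side0.png')
print(env.read_state())
E
```

```text
pics
scene [-0.196  0.652  1.024] [ 0.528 -0.474 -0.705] 438.0186589697682 322.96505277947387 205.3627567064602 ['color', 'range_z', 'fx', 'fy', 'cx', 'cy', 'world_to_cam']
side [-0.65  -0.448  0.613] [ 0.856  0.324 -0.402] 503.8076463741417 330.7231347726665 199.70950917547123 ['color', 'range_z', 'fx', 'fy', 'cx', 'cy', 'world_to_cam']
wrist [0.525 0.08  0.373] [-0.002 -0.312 -0.95 ] 338.23122862552736 320.26627660525736 198.4494509481445 ['color', 'range_z', 'fx', 'fy', 'cx', 'cy', 'world_to_cam']
{'time': 0.15, 'q': array([ 3.12264506e-05,  1.26288917e-01, -4.03562323e-02,  1.40541026e+00,
       -9.59286873e-06,  1.57082060e+00]), 'qvel': array([ 0.00140699, -0.00119078,  0.00215437,  0.00011708,  0.00084851,
       -0.0002012 ]), 'tau': array([-6.60388159e-04, -4.36274636e+01,  3.53150582e+01,  1.35390865e-02,
        2.80258462e-06, -9.74541621e-07]), 'eef_pos': array([5.24711452e-01, 1.37132623e-05, 2.47691497e-01]), 'orientation': array([ 4.81390340e-06,  9.99999802e-01,  3.47916744e-06, -6.29542149e-04]), 'wrist_force': array([0.13241146, 0.32535   , 0.40664282]), 'wrist_torque': array([ 0.01693125, -0.02986797,  0.00037039]), 'width': 0.08548814228948498}
```

View pics/scene0.png

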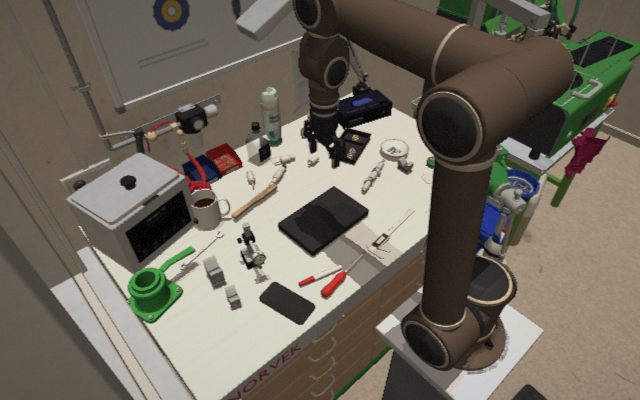

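View pics/side0.png

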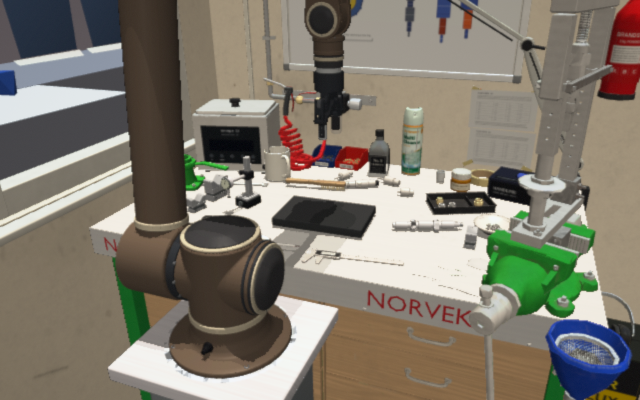

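View pics/wrist0.png

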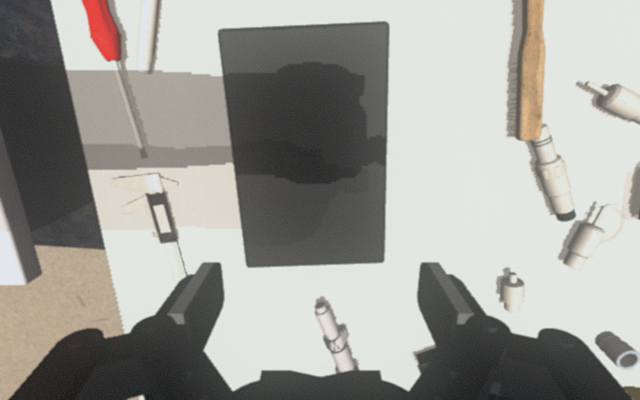

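Scene: plate at about (323,220), gauge at (250,250), blocks at (213,270) and (234,295), camshaft at about (374,175), and another block-like thing at (405,165). Side: camshaft at (425,226), block at (470,237). I'll enlarge both areas and measure.

```bash
python3 - <<'E'
from h import *
d=load('scene');s=load('side')
f=lambda im,x,y,w,h:cv2.resize(im[y:y+h,x:x+w],(400,300),interpolation=cv2.INTER_CUBIC)
cv2.imwrite('pics/crops.png',np.vstack([np.hstack([f(d['color'],190,215,100,100*3//4),f(d['color'],330,120,120,90)]),np.hstack([f(s['color'],170,150,120,90),f(s['color'],380,180,120,90)])]))
W=cloud(d)
from scipy import ndimage
for nm,dd in (('scene',d),('side',s)):
    W=cloud(dd)
    m=(W[...,2]>0.012)&(W[...,2]<0.25)&(W[...,0]>0.25)&(W[...,0]<0.85)&(abs(W[...,1])<.6)
    l,n=ndimage.label(m)
    for i in range(1,n+1):
        k=l==i
        if k.sum()<25: continue
        p=W[k]; vv,uu=np.nonzero(k); print(nm,'px',uu.min(),uu.max(),vv.min(),vv.max(),k.sum(),'min',p.min(0).round(3),'max',p.max(0).round(3))
E
```

```text
scene px 339 390 96 145 892 min [ 0.695 -0.6    0.012] max [ 0.85  -0.318  0.073]
scene px 380 408 139 156 196 min [ 0.552 -0.483  0.012] max [ 0.662 -0.37   0.027]
scene px 492 507 144 167 179 min [ 0.25  -0.582  0.096] max [ 0.293 -0.482  0.181]
scene px 342 354 148 161 70 min [ 0.649 -0.31   0.013] max [ 0.714 -0.24   0.027]
scene px 279 294 155 161 70 min [ 0.817 -0.118  0.012] max [ 0.847 -0.065  0.027]
scene px 307 318 156 164 61 min [ 0.746 -0.18   0.012] max [ 0.769 -0.127  0.029]
scene px 426 433 156 165 57 min [ 0.45  -0.485  0.014] max [ 0.489 -0.448  0.035]
scene px 397 412 157 170 138 min [ 0.486 -0.396  0.012] max [ 0.538 -0.358  0.043]
scene px 361 383 159 191 227 min [ 0.518 -0.348  0.012] max [ 0.595 -0.171  0.031]
scene px 77 229 164 319 10781 min [0.549 0.219 0.012] max [0.85  0.6   0.248]
scene px 231 285 165 218 456 min [ 0.701 -0.058  0.012] max [0.807 0.225 0.031]
scene px 246 254 173 182 59 min [0.809 0.055 0.013] max [0.85  0.086 0.03 ]
scene px 277 367 186 254 3187 min [ 0.427 -0.118  0.012] max [0.599 0.143 0.036]
scene px 237 265 223 268 637 min [0.457 0.2
[... 749 characters left out ...]
2 190 250 min [ 0.831 -0.334  0.012] max [ 0.85  -0.283  0.066]
side px 378 399 176 184 104 min [ 0.811 -0.125  0.012] max [ 0.847 -0.049  0.03 ]
side px 397 413 187 194 90 min [ 0.741 -0.184  0.012] max [ 0.772 -0.135  0.029]
side px 271 375 195 236 2937 min [ 0.424 -0.119  0.012] max [0.595 0.139 0.037]
side px 474 482 198 204 48 min [ 0.739 -0.386  0.012] max [ 0.772 -0.363  0.026]
side px 392 462 219 229 494 min [ 0.514 -0.351  0.012] max [ 0.587 -0.176  0.032]
side px 261 270 235 239 27 min [0.342 0.093 0.013] max [0.356 0.121 0.019]
side px 276 299 243 246 52 min [0.32  0.009 0.013] max [0.34  0.067 0.021]
side px 482 486 274 283 30 min [ 0.254 -0.433  0.012] max [ 0.352 -0.423  0.074]
```

View pics/crops.png

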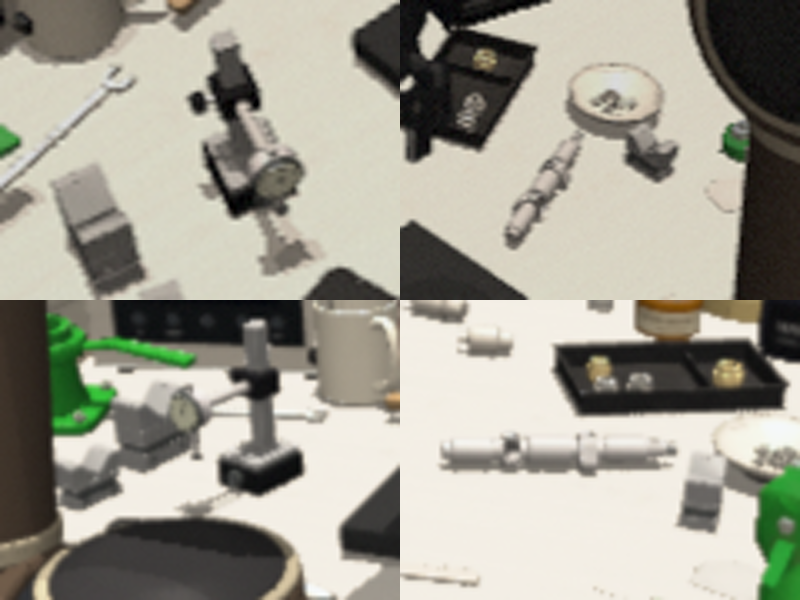

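Crops: the left small block has a V opening upward at scene ≈(232,295), the large one is at (213,270), the right small block is at scene (405,163), and the camshaft's taper points right (scene ≈(380,162)). Next I'll compute the plate pose from the wrist picture's corners and move over the left block.

```bash
cat >> h.py <<'E'
from scipy.spatial.transform import Rotation as R
def go(x,y,z,yaw):
    """rows numbers for TCP at world x,y,z, tool down, jaw axis at yaw deg (mod nothing) from world x"""
    s=env.read_state(); q=s['orientation']; A=R.from_quat([q[1],q[2],q[3],q[0]])
    B=R.from_euler('z',yaw,degrees=True)*R.from_euler('x',180,degrees=True)
    print('linear',(A.inv().apply(np.array([x,y,z])-s['eef_pos'])*1e3).round(1),'twist',(A.inv()*B).as_rotvec(degrees=True).round(1),'t',round(s['time'],2),'q6',s['q'][5].round(2))
def platefit(d):
    # black granite top: cloud points at z~.03
    W=cloud(d); m=(abs(W[...,2]-.03)<.008)&(d['color'].max(-1)<110)
    m=cv2.morphologyEx(m.astype(np.uint8),cv2.MORPH_OPEN,np.ones((5,5)))
    n,l,st,_=cv2.connectedComponentsWithStats(m); i=1+st[1:,4].argmax()
    v,u=np.nonzero(l==i); P=np.array([onz(d,a,b,.03)[:2] for a,b in zip(u,v)])
    r=cv2.minAreaRect((P*1e3).astype(np.float32)); print('plate',r,len(P)); return r
E
python3 - <<'E'
from h import *
for c in ['wrist','scene','side']: platefit(load(c))
d=load('wrist')
for p in [(219,30),(387,22),(384,262),(246,267)]: print(onz(d,*p,.03).round(4))
E
python3 -m handwheel '[{"linear":[-65,-360,0],"twist":[0,0,0],"gripper":-1},{"linear":[-65,-360,0],"twist":[0,0,0],"gripper":-1},{"linear":[-65,-360,0],"twist":[0,0,0],"gripper":-1},{"linear":[-65,-360,0],"twist":[0,0,0],"gripper":-1},{"linear":[-65,-360,0],"twist":[0,0,0],"gripper":-1},{"linear":[-65,-360,0],"twist":[0,0,0],"gripper":-1},{"linear":[-65,-360,0],"twist":[0,0,0],"gripper":-1},{"linear":[-65,-360,0],"twist":[0,0,0],"gripper":-1}]'
python3 - <<'E'
from h import *
d=snap('wrist','wrist1.png'); print(env.read_state()['eef_pos'])
E
```

```text
plate ((512.7408447265625, 11.21636962890625), (156.38223266601562, 244.94317626953125), 2.23183274269104) 35895
plate ((508.96649169921875, 17.10485076904297), (162.48927307128906, 252.08917236328125), 2.211185932159424) 2951
plate ((503.2720642089844, 5.624267578125), (171.56893920898438, 248.99522399902344), 2.2895350456237793) 2436
[0.4318 0.1299 0.03  ]
[0.5853 0.1363 0.03  ]
[ 0.5967 -0.1087  0.03  ]
[ 0.4395 -0.1151  0.03  ]
time: 1.15
eef_pos: [0.4597, 0.3599, 0.2478]
orientation: [0.001, 1.0, 0.0, -0.0]
wrist_force: [0.7, -0.2, 0.0]
width: 0.0855
[0.46000997 0.35930758 0.24811338]
```

View pics/wrist1.png

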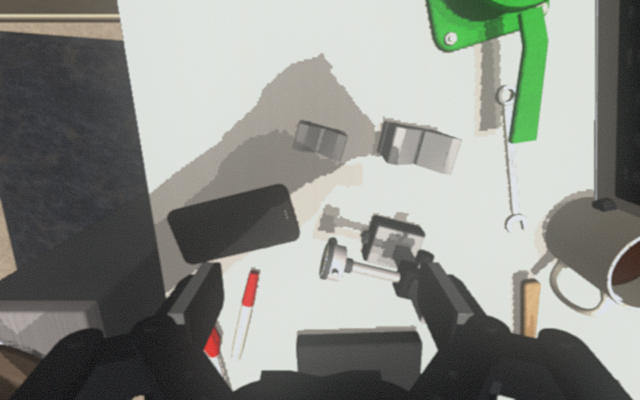

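The wrist view shows the small block at (320,140), the large one at (420,147) and the gauge at (390,240), with its dial at (330,260) towards the robot. I'll measure the small block's top from depth.

```bash
cat >> h.py <<'E'
def top(d,box,z,tol=.006,cast=True):
    """minAreaRect (mm, world) of cloud points within pixel box (u0,u1,v0,v1) at height z"""
    W=cloud(d); m=(abs(W[...,2]-z)<tol); k=np.zeros_like(m); k[box[2]:box[3],box[0]:box[1]]=1; m&=k
    v,u=np.nonzero(m); P=np.array([onz(d,a,b,z)[:2] for a,b in zip(u,v)])
    r=cv2.minAreaRect((P*1e3).astype(np.float32)); print('rect',np.round(r[0],1),np.round(r[1],1),round(r[2],1),len(P),'zmean',W[m][:,2].mean().round(4)); return r
E
python3 - <<'E'
from h import *
d=load('wrist')
r=top(d,(285,357,110,172),.04)
top(d,(375,470,110,180),.064)
W=cloud(d); print(W[100:172:6,320,2].round(3)); print(W[140,285:357:5,2].round(3))
a=-(90-r[2]) if r[2]>45 else r[2]
x,y=np.array(r[0])/1e3
go(x,y,.12,a)
go(x,y,.022,a)
E
```

```text
rect [459.4 388.5] [26.6 49.5] 74.6 844 zmean 0.0384
rect [554.4 384.1] [34.2 62.8] 79.2 1206 zmean 0.0623
[-0.001 -0.001 -0.001 -0.    -0.001  0.027  0.02   0.022  0.028 -0.001
 -0.    -0.001]
[-0.001 -0.001  0.038  0.039  0.039  0.035  0.03   0.02   0.029  0.034
  0.037  0.039  0.04  -0.002 -0.   ]
linear [ -0.6 -29.3 128.1] twist [ 0.   0.  15.4] t 1.2 q6 2.23
linear [ -0.6 -29.3 226.1] twist [ 0.   0.  15.4] t 1.2 q6 2.23
```

```bash

python3 -m handwheel '[{"linear":[-0.6,-29.3,60],"twist":[0,0,8],"gripper":-0.55},{"linear":[-0.6,-29.3,120],"twist":[0,0,15.4],"gripper":-0.55},{"linear":[-0.6,-29.3,150],"twist":[0,0,15.4],"gripper":-0.55},{"linear":[-0.6,-29.3,180],"twist":[0,0,15.4],"gripper":-0.55},{"linear":[-0.6,-29.3,205],"twist":[0,0,15.4],"gripper":-0.55},{"linear":[-0.6,-29.3,220],"twist":[0,0,15.4],"gripper":-0.55},{"linear":[-0.6,-29.3,226],"twist":[0,0,15.4],"gripper":-0.55},{"linear":[-0.6,-29.3,226],"twist":[0,0,15.4],"gripper":-0.55}]'
python3 -m handwheel '[{"linear":[0,0,0],"twist":[0,0,0],"gripper":1},{"linear":[0,0,0],"twist":[0,0,0],"gripper":1},{"linear":[0,0,0],"twist":[0,0,0],"gripper":1},{"linear":[0,0,0],"twist":[0,0,0],"gripper":1},{"linear":[0,0,0],"twist":[0,0,0],"gripper":1},{"linear":[0,0,0],"twist":[0,0,0],"gripper":1}]'
python3 - <<'E'
from h import *
c=np.array([.5127,.0112]); a=np.deg2rad(2.2); ex=np.array([np.cos(a),np.sin(a)]); ey=np.array([-ex[1],ex[0]])
for nm,(px,py) in dict(left=(-.036,.061),right=(-.036,-.061),mid=(-.036,0),gauge=(.044,0)).items(): print(nm,(c+px*ex+py*ey).round(4))
x,y=c-.036*ex+.061*ey
go(x,y,.11,2.2); go(x,y,.055,2.2)
E
```

```text
time: 2.2
eef_pos: [0.4599, 0.3894, 0.0256]
orientation: [-0.001, 0.991, -0.134, 0.001]
wrist_force: [-10.0, -0.8, 14.3]
width: 0.0665
time: 2.95
eef_pos: [0.4604, 0.3895, 0.0243]
orientation: [-0.001, 0.991, -0.134, 0.001]
wrist_force: [-1.5, -0.7, 10.3]
width: 0.049
left [0.4744 0.0708]
right [ 0.4791 -0.0511]
mid [0.4767 0.0098]
gauge [0.5567 0.0129]
linear [ 98.5 303.3 -86.3] twist [ -0.1  -0.1 -17.7] t 2.95 q6 2.54
linear [ 98.4 303.4 -31.3] twist [ -0.1  -0.1 -17.7] t 2.95 q6 2.54
```

```bash

python3 -m handwheel '[{"linear":[0,0,-30],"twist":[0,0,0],"gripper":1},{"linear":[0,0,-90],"twist":[0,0,0],"gripper":1},{"linear":[0,0,-150],"twist":[0,0,0],"gripper":1},{"linear":[0,0,-200],"twist":[0,0,0],"gripper":1},{"linear":[20,60,-200],"twist":[0,0,-8],"gripper":1},{"linear":[40,120,-200],"twist":[0,0,-17.7],"gripper":1},{"linear":[60,180,-200],"twist":[0,0,-17.7],"gripper":1},{"linear":[80,240,-200],"twist":[0,0,-17.7],"gripper":1}]'
python3 - <<'E'
from h import *
go(.4744,.0708,.11,2.2); go(.4744,.0708,.06,2.2); print(env.read_state()['wrist_force'])
E
```

```text
time: 3.95
eef_pos: [0.4723, 0.1372, 0.222]
orientation: [0.0, 1.0, 0.02, -0.0]
wrist_force: [1.0, -0.3, -2.6]
width: 0.0494
linear [ -0.5  66.4 112.1] twist [0.  0.  0.1] t 3.95 q6 1.81
linear [ -0.5  66.4 162.1] twist [0.  0.  0.1] t 3.95 q6 1.81
[ 1.03948217 -0.32214327 -2.61548328]
```

```bash

python3 -m handwheel '[{"linear":[-0.5,66.4,50],"twist":[0,0,0],"gripper":1},{"linear":[-0.5,66.4,110],"twist":[0,0,0],"gripper":1},{"linear":[-0.5,66.4,145],"twist":[0,0,0],"gripper":1},{"linear":[-0.5,66.4,158],"twist":[0,0,0],"gripper":1},{"linear":[-0.5,66.4,162],"twist":[0,0,0],"gripper":1},{"linear":[-0.5,66.4,164],"twist":[0,0,0],"gripper":1},{"linear":[-0.5,66.4,165],"twist":[0,0,0],"gripper":1},{"linear":[-0.5,66.4,165],"twist":[0,0,0],"gripper":1}]'
python3 - <<'E'
from h import *
print(env.finger_overhang); s=env.read_state(); print(s['eef_pos'],s['wrist_force'])
d=snap('side');cv2.imwrite('pics/side2.png',cv2.resize(d['color'][130:270,220:420],None,fx=3,fy=3))
E
```

```text
time: 4.95
eef_pos: [0.4754, 0.0736, 0.0582]
orientation: [-0.0, 1.0, 0.02, 0.001]
wrist_force: [0.9, -0.8, -2.7]
width: 0.0491
0.017
[0.47537945 0.0736062  0.0581712 ] [ 0.92980969 -0.77620929 -2.73369419]
```

View pics/side2.png

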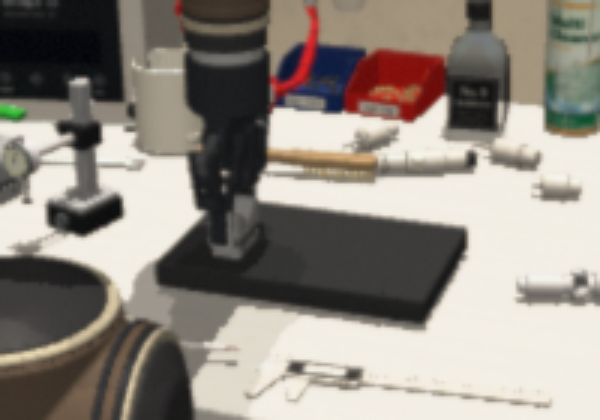

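```bash

python3 -m handwheel '[{"linear":[0,2,1],"twist":[0,0,0],"gripper":1},{"linear":[0,2,1],"twist":[0,0,0],"gripper":1},{"linear":[0,2,1],"twist":[0,0,0],"gripper":1}]'
python3 - <<'E'
from h import *
go(.4744,.0708,.055,2.2)
E
```

```text
time: 5.38
eef_pos: [0.4748, 0.0712, 0.0563]
orientation: [-0.0, 1.0, 0.02, -0.0]
wrist_force: [0.2, 0.8, -3.0]
width: 0.0492
linear [-0.4  0.4  1.3] twist [-0.   0.   0.1] t 5.38 q6 1.68
```

```bash

python3 -m handwheel '[{"linear":[-0.4,0.4,1],"twist":[0,0,0],"gripper":1},{"linear":[-0.4,0.4,2],"twist":[0,0,0],"gripper":1},{"linear":[-0.4,0.4,2.5],"twist":[0,0,0],"gripper":1},{"linear":[-0.4,0.4,2.5],"twist":[0,0,0],"gripper":1}]'
```

```text
time: 5.88
eef_pos: [0.4744, 0.0708, 0.0543]
orientation: [0.0, 1.0, 0.02, 0.0]
wrist_force: [-3.0, -1.0, 6.0]
width: 0.0488
```

```bash

python3 -m handwheel '[{"linear":[0,0,0],"twist":[0,0,0],"gripper":-0.55},{"linear":[0,0,0],"twist":[0,0,0],"gripper":-0.55},{"linear":[0,0,0],"twist":[0,0,0],"gripper":-0.55},{"linear":[0,0,-20],"twist":[0,0,0],"gripper":-0.55},{"linear":[0,0,-80],"twist":[0,0,0],"gripper":-0.55},{"linear":[0,0,-140],"twist":[0,0,0],"gripper":-0.55},{"linear":[0,0,-196],"twist":[0,0,0],"gripper":-0.55},{"linear":[5,60,-196],"twist":[0,0,2.2],"gripper":-0.55}]'
python3 -m handwheel '[{"linear":[30,60,0],"twist":[0,0,0],"gripper":-0.55},{"linear":[33,398,0],"twist":[0,0,0],"gripper":-0.55},{"linear":[33,398,0],"twist":[0,0,0],"gripper":-0.55},{"linear":[33,398,0],"twist":[0,0,0],"gripper":-0.55},{"linear":[33,398,0],"twist":[0,0,0],"gripper":-0.55},{"linear":[33,398,0],"twist":[0,0,0],"gripper":-0.55},{"linear":[33,398,0],"twist":[0,0,0],"gripper":-0.55},{"linear":[33,398,0],"twist":[0,0,0],"gripper":-0.55}]'
python3 - <<'E'
from h import *
snap('wrist','wrist2.png'); print(env.read_state()['eef_pos'])
E
```

```text
time: 6.88
eef_pos: [0.4843, 0.0131, 0.2548]
orientation: [-0.0, 1.0, 0.004, 0.004]
wrist_force: [1.3, -0.9, -0.6]
width: 0.0665
time: 7.88
eef_pos: [0.5152, -0.389, 0.2485]
orientation: [-0.0, 1.0, -0.001, -0.001]
wrist_force: [0.6, 0.3, 0.6]
width: 0.0662
[ 0.51531777 -0.38762232  0.2489415 ]
```

View pics/wrist2.png

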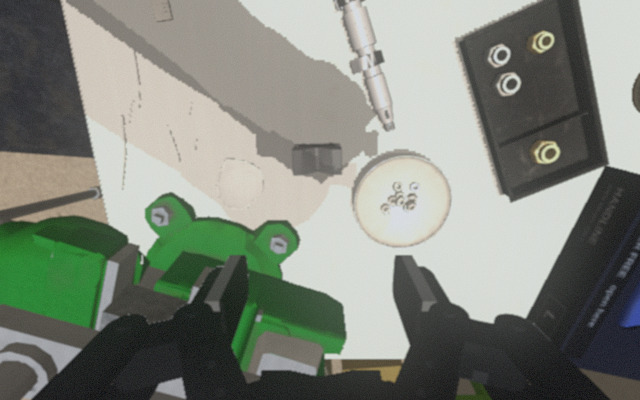

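The second block is at (317,160), almost square to the image. The bowl's rim is close on its right (≈362 px), so gripping across the thickness looks safer. The camshaft runs from (355,0) to (390,130). I'll check positions and neighbouring heights.

```bash
python3 - <<'E'
from h import *
d=load('wrist'); W=cloud(d)
r=top(d,(285,352,130,185),.04)
x,y=np.array(r[0])/1e3
# heights in y bands around block, in block x range +-45mm
for dy in range(-110,60,10):
    m=(abs(W[...,0]-x)<.045)&(abs(W[...,1]-y-dy/1e3)<.005)
    f=(abs(W[...,0]-x)<.013)&(abs(W[...,1]-y-dy/1e3)<.005)
    print(dy,'body',np.nanmax(W[m][:,2]).round(3) if m.any() else None,'finger',np.nanmax(W[f][:,2]).round(3) if f.any() else None)
b=(W[...,0]>x+.027)&(W[...,0]<x+.05)&(abs(W[...,1]-y)<.012)
print('right gap max',np.nanmax(W[b][:,2]), W[b][W[b][:,2]>.01][:,0].min()-x if (W[b][:,2]>.01).any() else '')
# camshaft: points z>.01 in the box
m=(W[...,2]>.012)&(W[...,2]<.04); k=np.zeros_like(m); k[0:135,330:400]=1
P=W[m&k]; print(P[:,:2].min(0),P[:,:2].max(0)); c=P[:,:2].mean(0); u,s,vt=np.linalg.svd(P[:,:2]-c); print('cam axis',c,vt[0],np.rad2deg(np.arctan2(vt[0,1],vt[0,0])))
E
```

```text
rect [ 511.4 -379.8] [49.  26.7] 1.4 802 zmean 0.0384
-110 body 0.028 finger 0.001
-100 body 0.036 finger 0.001
-90 body 0.036 finger 0.001
-80 body 0.018 finger 0.001
-70 body 0.026 finger 0.001
-60 body 0.025 finger 0.001
-50 body 0.025 finger 0.001
-40 body 0.025 finger 0.001
-30 body 0.025 finger 0.001
-20 body 0.297 finger 0.001
-10 body 0.307 finger 0.039
0 body 0.316 finger 0.314
10 body 0.32 finger 0.319
20 body 0.002 finger 0.001
30 body 0.001 finger 0.001
40 body 0.001 finger 0.001
50 body 0.001 finger 0.001
right gap max 0.31957196291152384 0.027005504830456384
[ 0.52921945 -0.35270824] [ 0.59188857 -0.2312695 ]
cam axis [ 0.56146251 -0.28344486] [-0.36559472  0.93077414] 111.44418710092904
```

```bash

python3 -m handwheel '[{"linear":[-4,-8,0],"twist":[0,0,-10.5],"gripper":-0.1},{"linear":[-4,-8,0],"twist":[0,0,-21],"gripper":-0.1},{"linear":[-4,-8,20],"twist":[0,0,-31.5],"gripper":-0.1},{"linear":[-4,-8,40],"twist":[0,0,-42],"gripper":-0.1},{"linear":[-4,-8,60],"twist":[0,0,-52.5],"gripper":-0.1},{"linear":[-4,-8,80],"twist":[0,0,-63],"gripper":-0.1},{"linear":[-4,-8,100],"twist":[0,0,-73.5],"gripper":-0.1},{"linear":[-4,-8,110],"twist":[0,0,-84],"gripper":-0.1}]'
python3 -m handwheel '[{"linear":[0,0,0],"twist":[0,0,-7.4],"gripper":-0.1},{"linear":[0,0,0],"twist":[0,0,-7.4],"gripper":-0.1}]'
python3 - <<'E'
from h import *
go(.5114,-.3798,.026,91.4)
E
```

```text
time: 8.93
eef_pos: [0.5115, -0.3768, 0.1389]
orientation: [-0.001, 0.74, 0.673, 0.0]
wrist_force: [1.1, -0.1, 0.3]
width: 0.0469
time: 9.18
eef_pos: [0.5118, -0.3774, 0.1401]
orientation: [-0.0, 0.698, 0.716, 0.0]
wrist_force: [0.4, 0.9, 0.3]
width: 0.047
linear [ -2.4  -0.5 114.1] twist [ 0.  -0.   0.1] t 9.18 q6 -0.66
```

```bash

python3 -m handwheel '[{"linear":[-2.4,-0.5,50],"twist":[0,0,0],"gripper":-0.1},{"linear":[-2.4,-0.5,85],"twist":[0,0,0],"gripper":-0.1},{"linear":[-2.4,-0.5,105],"twist":[0,0,0],"gripper":-0.1},{"linear":[-2.4,-0.5,112],"twist":[0,0,0],"gripper":-0.1},{"linear":[-2.4,-0.5,114],"twist":[0,0,0],"gripper":-0.1},{"linear":[-2.4,-0.5,114],"twist":[0,0,0],"gripper":-0.1}]'
python3 -m handwheel '[{"linear":[0,0,0],"twist":[0,0,0],"gripper":1},{"linear":[0,0,0],"twist":[0,0,0],"gripper":1},{"linear":[0,0,0],"twist":[0,0,0],"gripper":1},{"linear":[0,0,0],"twist":[0,0,0],"gripper":1},{"linear":[0,0,0],"twist":[0,0,0],"gripper":1}]'
python3 -m handwheel '[{"linear":[0,0,-30],"twist":[0,0,0],"gripper":1},{"linear":[0,0,-80],"twist":[0,0,0],"gripper":1},{"linear":[0,0,-110],"twist":[0,0,0],"gripper":1},{"linear":[0,0,-110],"twist":[0,0,0],"gripper":1}]'
python3 - <<'E'
from h import *
go(.4791,-.0511,.135,92.2); go(.4791,-.0511,.06,92.2)
E
```

```text
time: 9.93
eef_pos: [0.5118, -0.3815, 0.027]
orientation: [0.001, 0.698, 0.716, 0.0]
wrist_force: [-0.6, -0.4, 0.8]
width: 0.0468
time: 10.55
eef_pos: [0.5117, -0.3816, 0.027]
orientation: [0.001, 0.698, 0.716, 0.0]
wrist_force: [-0.6, 0.6, 6.3]
width: 0.025
time: 11.05
eef_pos: [0.5122, -0.3821, 0.138]
orientation: [0.002, 0.698, 0.716, 0.0]
wrist_force: [0.1, -1.1, -2.9]
width: 0.0251
linear [331.7 -24.4   2. ] twist [ 0.2  0.2 -0.7] t 11.05 q6 -0.67
linear [331.9 -24.7  77. ] twist [ 0.2  0.2 -0.7] t 11.05 q6 -0.67
```

```bash

python3 -m handwheel '[{"linear":[60,-4,0],"twist":[0,0,0],"gripper":1},{"linear":[120,-8,0],"twist":[0,0,0],"gripper":1},{"linear":[180,-12,0],"twist":[0,0,0],"gripper":1},{"linear":[240,-18,0],"twist":[0,0,0],"gripper":1},{"linear":[300,-22,0],"twist":[0,0,-0.7],"gripper":1},{"linear":[332,-24.5,30],"twist":[0,0,-0.7],"gripper":1},{"linear":[332,-24.5,60],"twist":[0,0,-0.7],"gripper":1},{"linear":[332,-24.5,70],"twist":[0,0,-0.7],"gripper":1}]'
python3 -m handwheel '[{"linear":[0,0,0],"twist":[0,0,0],"gripper":1},{"linear":[0,0,0],"twist":[0,0,0],"gripper":1}]'
python3 - <<'E'
from h import *
go(.4791,-.0511,.059,92.2); go(.4791,-.0511,.0565,92.2)
E
```

```text
time: 12.05
eef_pos: [0.4753, -0.0493, 0.0623]
orientation: [-0.002, 0.693, 0.721, -0.002]
wrist_force: [-0.1, 0.2, -3.8]
width: 0.0245
time: 12.3
eef_pos: [0.4785, -0.0505, 0.0664]
orientation: [0.0, 0.694, 0.72, 0.0]
wrist_force: [0.1, -0.6, -3.3]
width: 0.0248
linear [-0.6  0.5  7.4] twist [ 0.1  0.  -0.1] t 12.3 q6 -0.14
linear [-0.6  0.5  9.9] twist [ 0.1  0.  -0.1] t 12.3 q6 -0.14
```

```bash

python3 -m handwheel '[{"linear":[-0.6,0.5,6],"twist":[0,0,0],"gripper":1},{"linear":[-0.6,0.5,8],"twist":[0,0,0],"gripper":1},{"linear":[-0.6,0.5,9],"twist":[0,0,0],"gripper":1},{"linear":[-0.6,0.5,9.8],"twist":[0,0,0],"gripper":1},{"linear":[-0.6,0.5,9.8],"twist":[0,0,0],"gripper":1}]'
python3 -m handwheel '[{"linear":[0,0,0],"twist":[0,0,0],"gripper":-0.1},{"linear":[0,0,0],"twist":[0,0,0],"gripper":-0.1},{"linear":[0,0,0],"twist":[0,0,0],"gripper":-0.1},{"linear":[0,0,-30],"twist":[0,0,0],"gripper":-0.1},{"linear":[0,0,-90],"twist":[0,0,10],"gripper":-0.1},{"linear":[0,0,-150],"twist":[0,0,20],"gripper":-0.1},{"linear":[0,0,-200],"twist":[0,0,30],"gripper":-0.1},{"linear":[0,0,-200],"twist":[0,0,40],"gripper":-0.1}]'
python3 -m handwheel '[{"linear":[0,0,0],"twist":[0,0,10],"gripper":-0.1},{"linear":[0,0,0],"twist":[0,0,20],"gripper":-0.1},{"linear":[0,0,0],"twist":[0,0,30],"gripper":-0.1},{"linear":[0,0,0],"twist":[0,0,30],"gripper":-0.1},{"linear":[0,0,0],"twist":[0,0,30],"gripper":-0.1}]'
python3 - <<'E'
from h import *
d=snap('wrist','wrist3.png'); print(env.read_state()['eef_pos'])
go(.56,-.27,.24,21.4)
E
```

```text
time: 12.92
eef_pos: [0.4784, -0.0507, 0.057]
orientation: [0.0, 0.693, 0.72, 0.0]
wrist_force: [-3.8, -0.6, 6.1]
width: 0.025
time: 13.92
eef_pos: [0.4804, -0.0508, 0.2605]
orientation: [0.002, 0.899, 0.437, 0.003]
wrist_force: [-0.6, 0.1, -1.6]
width: 0.0466
time: 14.55
eef_pos: [0.4785, -0.0506, 0.2559]
orientation: [-0.0, 0.981, 0.194, -0.0]
wrist_force: [-0.3, -0.7, -0.6]
width: 0.047
[ 0.47847794 -0.05058358  0.25597029]
linear [ -8.  233.9  16. ] twist [-0.   0.   0.9] t 14.6 q6 1.08
```

View pics/wrist3.png

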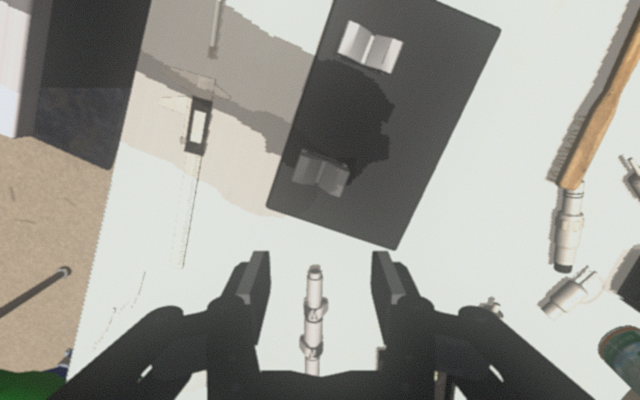

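Both blocks stand on the plate's near half, at (370,47) and (322,173), parallel. I'll measure them and move over the camshaft.

```bash
python3 - <<'E'
from h import *
d=load('wrist')
A=top(d,(325,415,10,82),.07,.008); B=top(d,(280,362,135,205),.07,.008); platefit(d)
a,b=np.array(A[0]),np.array(B[0]); v=a-b; print('sep',np.hypot(*v),'dir',np.rad2deg(np.arctan2(v[1],v[0]))-90,'mid',(a+b)/2)
E
python3 -m handwheel '[{"linear":[-2,60,4],"twist":[0,0,0],"gripper":-0.1},{"linear":[-4,120,8],"twist":[0,0,0],"gripper":-0.1},{"linear":[-6,180,12],"twist":[0,0,0],"gripper":-0.1},{"linear":[-8,234,16],"twist":[0,0,0.9],"gripper":-0.1},{"linear":[-8,234,16],"twist":[0,0,0.9],"gripper":-0.1},{"linear":[-8,234,16],"twist":[0,0,0.9],"gripper":-0.1}]'
python3 - <<'E'
from h import *
d=snap('wrist','wrist4.png'); W=cloud(d)
m=(W[...,2]>.016)&(W[...,2]<.04)&(abs(W[...,0]-.56)<.06)&(W[...,1]>-.36)&(W[...,1]<-.15)
v,u=np.nonzero(m); print(u.min(),u.max(),v.min(),v.max(),m.sum())
P=W[m]; c=P[:,:2].mean(0); t=np.linalg.svd(P[:,:2]-c)[2][0]; print(c,np.rad2deg(np.arctan2(t[1],t[0])),P[:,:2].min(0),P[:,:2].max(0))
E
```

```text
rect [474.8  68.6] [49.7 26.7] 2.3 1399 zmean 0.0678
rect [478.5 -50.1] [49.7 27.4] 2.2 1022 zmean 0.0677
plate ((511.7552795410156, 10.56671142578125), (156.4215850830078, 245.15359497070312), 2.213594436645508) 32419
sep 118.75535737937604 dir 1.7846494231779104 mid [476.6448822   9.2711792]
time: 15.35
eef_pos: [0.5592, -0.2701, 0.2396]
orientation: [-0.0, 0.983, 0.185, -0.0]
wrist_force: [-0.4, 0.9, -0.4]
width: 0.047
305 335 67 242 3311
[ 0.55222691 -0.25419797] -69.55374017372561 [ 0.51763163 -0.35152335] [ 0.59131103 -0.17590052]
```

View pics/wrist4.png

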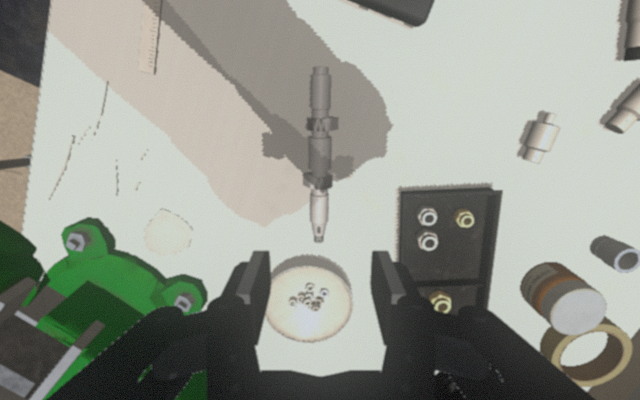

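The camshaft is vertical at column 319: stub end at row 67, cams at rows 123 and 181, taper tip at row 242. Next I'll cast those onto the axis height.

```bash
python3 - <<'E'
from h import *
d=load('wrist'); W=cloud(d)
m=(W[...,2]>.009)&(W[...,2]<.05); 
for v in range(64,246,3):
    r=np.nonzero(m[v,290:350])[0]
    if len(r): print((v,290+r.min(),290+r.max(),round(float(np.nanmax(W[v,290:350,2][r])),3)),end=' ')
s=onz(d,320,66.5,.014)[:2]; t=onz(d,319,242.5,.010)[:2]; n=(t-s)/np.hypot(*(t-s)); print('\nlen',np.hypot(*(t-s)),'ang',np.rad2deg(np.arctan2(n[1],n[0])))
L=np.hypot(*(t-s)); print('origin',s+n*L*84/186)
E
```

```text
(67, np.int64(314), np.int64(327), 0.021) (70, np.int64(314), np.int64(328), 0.021) (73, np.int64(314), np.int64(328), 0.022) (76, np.int64(311), np.int64(330), 0.024) (79, np.int64(311), np.int64(330), 0.025) (82, np.int64(311), np.int64(330), 0.025) (85, np.int64(311), np.int64(330), 0.024) (88, np.int64(311), np.int64(330), 0.024) (91, np.int64(311), np.int64(330), 0.024) (94, np.int64(311), np.int64(330), 0.024) (97, np.int64(311), np.int64(330), 0.024) (100, np.int64(311), np.int64(330), 0.024) (103, np.int64(311), np.int64(330), 0.024) (106, np.int64(311), np.int64(330), 0.024) (109, np.int64(312), np.int64(328), 0.023) (112, np.int64(312), np.int64(328), 0.023) (115, np.int64(312), np.int64(328), 0.023) (118, np.int64(307), np.int64(337), 0.025) (121, np.int64(307), np.int64(337), 0.028) (124, np.int64(307), np.int64(337), 0.028) (127, np.int64(307), np.int64(337), 0.029) (130, np.int64(309), np.int64(333), 0.028) (133, np.int64(312), np.int64(328), 0.024) (136, np.int64(309), np.int64(328), 0.023) (139, np.int64(309), np.int64(331), 0.026) (142, np.int64(309), np.int64(331), 
[... 805 characters left out ...]
int64(328), 0.024) (202, np.int64(310), np.int64(328), 0.024) (205, np.int64(310), np.int64(328), 0.025) (208, np.int64(310), np.int64(327), 0.025) (211, np.int64(310), np.int64(327), 0.024) (214, np.int64(310), np.int64(327), 0.024) (217, np.int64(310), np.int64(327), 0.024) (220, np.int64(310), np.int64(327), 0.026) (223, np.int64(312), np.int64(326), 0.025) (226, np.int64(312), np.int64(325), 0.023) (229, np.int64(313), np.int64(324), 0.023) (232, np.int64(313), np.int64(324), 0.022) (235, np.int64(314), np.int64(323), 0.02) (238, np.int64(314), np.int64(323), 0.019) (241, np.int64(315), np.int64(322), 0.019) 
len 0.18904453735676932 ang -69.09566049851857
origin [ 0.55333205 -0.257528  ]
```

```bash
python3 - <<'E'
from h import *
d=load('wrist')
p=onz(d,320,137,.024);q=onz(d,320,171,.024); print(p,q,(p+q)/2, np.hypot(*(p-q)[:2]))
c=((p+q)/2)[:2]
go(*c,.06,20.8);go(*c,.023,20.8)
E
```

```text
[ 0.54694853 -0.23961898  0.024     ] [ 0.55958712 -0.27210898  0.024     ] [ 0.55326782 -0.25586398  0.024     ] 0.03486164628504935
linear [ -0.6 -14.8 180.2] twist [-0.   0.   0.6] t 15.4 q6 0.75
linear [ -0.6 -14.8 217.2] twist [-0.   0.   0.6] t 15.4 q6 0.75
```

```bash

python3 -m handwheel '[{"linear":[-0.6,-14,60],"twist":[0,0,0.6],"gripper":-0.1},{"linear":[-0.6,-14,120],"twist":[0,0,0.6],"gripper":-0.1},{"linear":[-0.6,-14,165],"twist":[0,0,0.6],"gripper":-0.1},{"linear":[-0.6,-14,195],"twist":[0,0,0.6],"gripper":-0.1},{"linear":[-0.6,-14,210],"twist":[0,0,0.6],"gripper":-0.1},{"linear":[-0.6,-14,217],"twist":[0,0,0.6],"gripper":-0.1},{"linear":[-0.6,-14,217],"twist":[0,0,0.6],"gripper":-0.1}]'
python3 -m handwheel '[{"linear":[0,0,0],"twist":[0,0,0],"gripper":1},{"linear":[0,0,0],"twist":[0,0,0],"gripper":1},{"linear":[0,0,0],"twist":[0,0,0],"gripper":1},{"linear":[0,0,0],"twist":[0,0,0],"gripper":1},{"linear":[0,0,0],"twist":[0,0,0],"gripper":1}]'
python3 - <<'E'
from h import *
d=snap('side');cv2.imwrite('pics/side3.png',cv2.resize(d['color'][130:270,340:500],None,fx=4,fy=4))
E
```

```text
time: 16.27
eef_pos: [0.5543, -0.2573, 0.0239]
orientation: [0.0, 0.984, 0.18, 0.001]
wrist_force: [0.6, 0.4, 0.4]
width: 0.0468
time: 16.9
eef_pos: [0.5545, -0.2579, 0.0246]
orientation: [0.001, 0.984, 0.18, 0.001]
wrist_force: [-1.7, 0.5, 6.4]
width: 0.0217
```

View pics/side3.png

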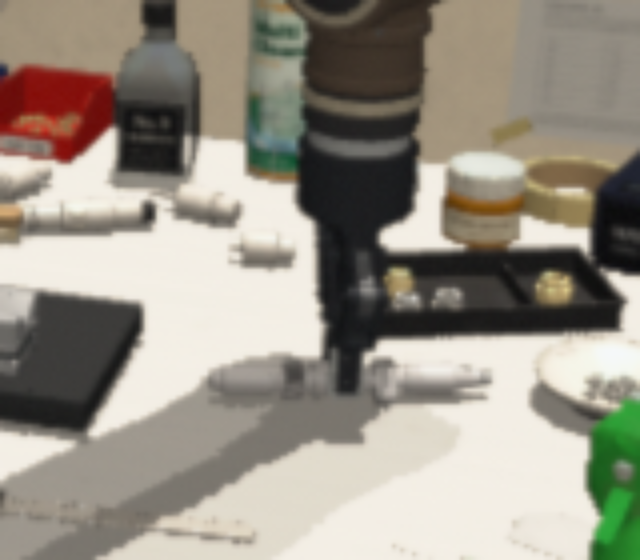

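```bash

python3 -m handwheel '[{"linear":[0,0,-5],"twist":[0,0,0],"gripper":1},{"linear":[0,0,-15],"twist":[0,0,0],"gripper":1},{"linear":[0,0,-30],"twist":[0,0,0],"gripper":1},{"linear":[0,0,-45],"twist":[0,0,0],"gripper":1},{"linear":[0,0,-60],"twist":[0,0,0],"gripper":1},{"linear":[0,0,-60],"twist":[0,0,0],"gripper":1}]'
python3 - <<'E'
from h import *
d=snap('side');cv2.imwrite('pics/side4.png',cv2.resize(d['color'][130:270,340:500],None,fx=4,fy=4))
E
```

```text
time: 17.7
eef_pos: [0.5549, -0.2579, 0.0851]
orientation: [0.001, 0.984, 0.18, 0.001]
wrist_force: [0.1, 0.2, -4.6]
width: 0.0217
```

View pics/side4.png

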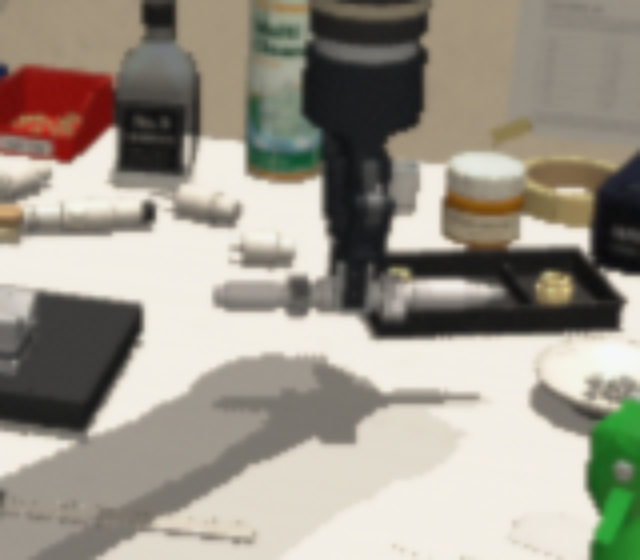

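Held level with the fingers between the cams. Next: swing it 161° with the taper to +y, up and over the plate.

```bash

python3 -m handwheel '[{"linear":[0,0,-40],"twist":[0,0,-5],"gripper":1},{"linear":[0,0,-75],"twist":[0,0,-15],"gripper":1},{"linear":[0,-20,-75],"twist":[0,0,-25],"gripper":1},{"linear":[2,-50,-75],"twist":[0,0,-35],"gripper":1},{"linear":[5,-80,-75],"twist":[0,0,-45],"gripper":1},{"linear":[8,-110,-75],"twist":[0,0,-55],"gripper":1},{"linear":[11,-140,-75],"twist":[0,0,-65],"gripper":1},{"linear":[14,-170,-75],"twist":[0,0,-75],"gripper":1}]'
python3 - <<'E'
from h import *
go(.4767,.011,.16,182.2)
E
```

```text
time: 18.75
eef_pos: [0.5061, -0.0925, 0.1573]
orientation: [-0.001, 0.669, 0.743, -0.0]
wrist_force: [0.5, 0.1, -4.6]
width: 0.0215
linear [106.  -18.3  -2.7] twist [ -0.   -0.1 -86.2] t 18.75 q6 -0.29
```

```bash

python3 -m handwheel '[{"linear":[15,-3,-2],"twist":[0,0,-9],"gripper":1},{"linear":[30,-6,-2],"twist":[0,0,-19],"gripper":1},{"linear":[45,-9,-2],"twist":[0,0,-29],"gripper":1},{"linear":[60,-11,-2],"twist":[0,0,-39],"gripper":1},{"linear":[75,-14,-2],"twist":[0,0,-49],"gripper":1},{"linear":[90,-16,-2],"twist":[0,0,-59],"gripper":1},{"linear":[106,-18.3,-2],"twist":[0,0,-69],"gripper":1},{"linear":[106,-18.3,-2],"twist":[0,0,-79],"gripper":1}]'
python3 -m handwheel '[{"linear":[0,0,0],"twist":[0,0,-7],"gripper":1},{"linear":[0,0,0],"twist":[0,0,-7],"gripper":1},{"linear":[0,0,0],"twist":[0,0,-7],"gripper":1}]'
python3 - <<'E'
from h import *
go(.4767,.011,.16,182.2); go(.4767,.011,.084,182.2)
d=snap('wrist','wrist5.png'); s=snap('side')
a=cv2.resize(s['color'][130:250,230:390],None,fx=2.5,fy=2.5)
cv2.imwrite('pics/both5.png',np.hstack([cv2.resize(d['color'],(400,250)),a[:250]]) )
E
```

```text
time: 19.75
eef_pos: [0.4773, 0.0111, 0.1594]
orientation: [-0.001, 0.043, 0.999, 0.0]
wrist_force: [0.3, -0.0, -4.7]
width: 0.0218
time: 20.12
eef_pos: [0.4779, 0.0102, 0.1597]
orientation: [-0.0, -0.014, 1.0, -0.0]
wrist_force: [-0.0, 0.4, -4.6]
width: 0.0217
linear [ 1.1  0.9 -0.3] twist [-0.  -0.  -0.6] t 20.12 q6 -1.58
linear [ 1.1  0.9 75.7] twist [-0.  -0.  -0.6] t 20.12 q6 -1.58
```

View pics/both5.png

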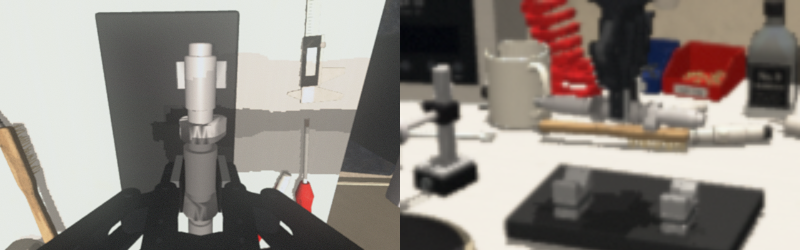

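```bash
python3 - <<'E'
from h import *
d=load('wrist'); W=cloud(d)
for v in range(60,200,6):
    k=np.nonzero((W[v,270:370,2]>.125)&(W[v,270:370,2]<.19))[0]
    if len(k): print(v,270+k.min(),270+k.max(),np.nanmedian(np.sort(W[v,270+k,2])[-5:]).round(3), onz(d,270+(k.min()+k.max())/2,v,.15)[:2].round(4))
E
```

```text
72 302 339 0.156 [ 0.4805 -0.0756]
78 302 339 0.156 [ 0.4804 -0.0735]
84 302 339 0.156 [ 0.4804 -0.0713]
90 296 345 0.159 [ 0.4803 -0.0692]
96 295 346 0.159 [ 0.4802 -0.067 ]
102 295 346 0.159 [ 0.4802 -0.0648]
108 295 346 0.159 [ 0.4801 -0.0626]
114 295 345 0.159 [ 0.4803 -0.0603]
120 295 345 0.16 [ 0.4802 -0.0581]
126 296 345 0.159 [ 0.4799 -0.0558]
132 296 345 0.159 [ 0.4799 -0.0534]
138 296 345 0.159 [ 0.4798 -0.0511]
144 296 345 0.159 [ 0.4798 -0.0487]
150 296 345 0.159 [ 0.4797 -0.0463]
156 296 344 0.159 [ 0.4798 -0.0439]
162 296 344 0.159 [ 0.4798 -0.0414]
168 297 344 0.159 [ 0.4795 -0.039 ]
174 300 340 0.159 [ 0.4796 -0.0364]
180 300 340 0.158 [ 0.4796 -0.0339]
186 295 361 0.158 [ 0.4762 -0.0314]
192 288 362 0.157 [ 0.4773 -0.0288]
198 288 362 0.158 [ 0.4773 -0.0262]
```

```bash

python3 -m handwheel '[{"linear":[1.1,1.7,20],"twist":[0,0,-0.6],"gripper":1},{"linear":[1.1,1.7,45],"twist":[0,0,-0.6],"gripper":1},{"linear":[1.1,1.7,62],"twist":[0,0,-0.6],"gripper":1},{"linear":[1.1,1.7,70],"twist":[0,0,-0.6],"gripper":1},{"linear":[1.1,1.7,73],"twist":[0,0,-0.6],"gripper":1},{"linear":[1.1,1.7,73],"twist":[0,0,-0.6],"gripper":1}]'
python3 - <<'E'
from h import *
go(.4767,.0118,.0796,182.2)
E
```

```text
time: 20.98
eef_pos: [0.4773, 0.0119, 0.0874]
orientation: [0.0, -0.02, 1.0, 0.0]
wrist_force: [-1.0, -0.7, -5.0]
width: 0.0217
linear [ 0.6 -0.   7.8] twist [0.  0.  0.1] t 20.98 q6 -1.59
```

```bash

python3 -m handwheel '[{"linear":[0.4,0,3],"twist":[0,0,0],"gripper":1},{"linear":[0.4,0,5],"twist":[0,0,0],"gripper":1},{"linear":[0.4,0,6.5],"twist":[0,0,0],"gripper":1},{"linear":[0.4,0,7.5],"twist":[0,0,0],"gripper":1},{"linear":[0.4,0,8],"twist":[0,0,0],"gripper":1},{"linear":[0.4,0,8.5],"twist":[0,0,0],"gripper":1},{"linear":[0.4,0,8.5],"twist":[0,0,0],"gripper":1}]'
python3 - <<'E'
from h import *
s=snap('scene');t=snap('side')
cv2.imwrite('pics/both6.png',np.hstack([cv2.resize(s['color'][180:260,270:370],(400,320)),cv2.resize(t['color'][160:256,260:380],(400,320))]))
E
```

```text
time: 21.85
eef_pos: [0.4767, 0.0119, 0.0799]
orientation: [0.001, -0.02, 1.0, 0.0]
wrist_force: [-5.0, 0.4, 8.9]
width: 0.0217
```

View pics/both6.png

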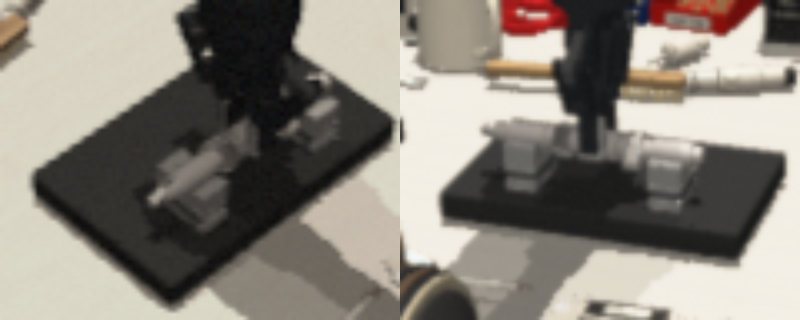

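The shaft is seated in both Vs with the taper to the left (+y). Release, rise, and go look at the gauge.

```bash

python3 -m handwheel '[{"linear":[0,0,0],"twist":[0,0,0],"gripper":-0.1},{"linear":[0,0,0],"twist":[0,0,0],"gripper":-0.1},{"linear":[0,0,0],"twist":[0,0,0],"gripper":-0.1},{"linear":[0,0,-15],"twist":[0,0,0],"gripper":-0.1},{"linear":[0,0,-60],"twist":[0,0,0],"gripper":-0.1},{"linear":[0,0,-120],"twist":[0,0,0],"gripper":-0.1},{"linear":[0,0,-180],"twist":[0,0,0],"gripper":-0.1},{"linear":[0,0,-200],"twist":[0,0,0],"gripper":-0.1}]'
python3 -m handwheel '[{"linear":[0,0,0],"twist":[0,0,0],"gripper":-0.1},{"linear":[0,0,0],"twist":[0,0,0],"gripper":-0.1}]'
python3 - <<'E'
from h import *
d=snap('wrist'); W=cloud(d)
go(.535,.225,.28,174)
np.savez('/tmp/w_cam.npz',**d)
E
```

```text
time: 22.95
eef_pos: [0.4776, 0.0119, 0.2838]
orientation: [0.003, -0.02, 1.0, -0.0]
wrist_force: [0.3, -0.1, -0.2]
width: 0.047
time: 23.2
eef_pos: [0.4762, 0.0118, 0.2776]
orientation: [-0.001, -0.02, 1.0, 0.0]
wrist_force: [1.1, 0.6, -0.4]
width: 0.0469
linear [-67.5 210.6  -3. ] twist [-0.  -0.1  8.3] t 23.25 q6 -1.59
```

```bash

python3 -m handwheel '[{"linear":[-20,55,-10],"twist":[0,0,4],"gripper":-0.1},{"linear":[-35,110,-10],"twist":[0,0,8.3],"gripper":-0.1},{"linear":[-50,165,-10],"twist":[0,0,8.3],"gripper":-0.1},{"linear":[-67.5,210.6,-10],"twist":[0,0,8.3],"gripper":-0.1},{"linear":[-67.5,210.6,-10],"twist":[0,0,8.3],"gripper":-0.1},{"linear":[-67.5,210.6,-10],"twist":[0,0,8.3],"gripper":-0.1}]'
python3 - <<'E'
from h import *
d=snap('wrist','wrist7.png'); print(env.read_state()['eef_pos'])
r=top(d,(0,640,0,400),.145,.006)
W=cloud(d); 
for lo,hi in ((.14,.15),(.12,.14),(.10,.12),(.022,.034)):
    m=(W[...,2]>lo)&(W[...,2]<hi)&(W[...,0]>.43)&(W[...,0]<.6)&(W[...,1]>.23)&(W[...,1]<.34)
    v,u=np.nonzero(m); print(lo,m.sum(),(u.min(),u.max(),v.min(),v.max(),W[m].min(0).round(4),W[m].max(0).round(4)) if m.any() else '')
E
```

```text
time: 24.0
eef_pos: [0.535, 0.2247, 0.2871]
orientation: [-0.001, 0.052, 0.999, -0.001]
wrist_force: [-0.4, 0.1, -0.6]
width: 0.047
[0.5350522  0.22419733 0.28767248]
rect [691.2 315.3] [321.1  56.4] 14.5 1321 zmean 0.1447
0.14 337 (np.int64(299), np.int64(318), np.int64(224), np.int64(244), array([0.5406, 0.2547, 0.14  ]), array([0.5585, 0.2733, 0.1462]))
0.12 143 (np.int64(300), np.int64(318), np.int64(216), np.int64(228), array([0.5406, 0.2545, 0.12  ]), array([0.557 , 0.2612, 0.1395]))
0.1 1133 (np.int64(296), np.int64(402), np.int64(202), np.int64(244), array([0.4591, 0.2473, 0.1   ]), array([0.5642, 0.3007, 0.1196]))
0.022 1297 (np.int64(290), np.int64(343), np.int64(171), np.int64(212), array([0.5102, 0.2347, 0.022 ]), array([0.5779, 0.291 , 0.0334]))
```

View pics/wrist7.png

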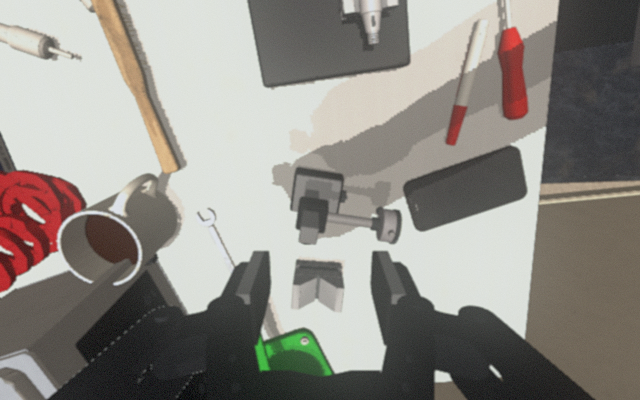

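The gauge's column top is at (308,234), base at (318,190), dial at (388,226). I'll get the exact pose.

```bash
python3 - <<'E'
from h import *
d=load('wrist')
r=top(d,(292,326,215,250),.145,.004)
b=top(d,(280,350,160,216),.03,.007)
W=cloud(d); m=(W[...,2]>.10)&(W[...,2]<.118)&(W[...,0]<.50)&(W[...,0]>.44)&(W[...,1]>.23)&(W[...,1]<.32); P=W[m]; print('dial',P.min(0),P.max(0),P.mean(0))
v,u=np.nonzero(m); print(u.min(),u.max(),v.min(),v.max())
# arm centerline
for uu in range(330,376,8):
    k=np.nonzero((W[200:245,uu,2]>.08)&(W[200:245,uu,2]<.11))[0]+200
    if len(k): print(uu,k.min(),k.max(),onz(d,uu,(k.min()+k.max())/2,.095)[:2].round(4))
E
```

```text
rect [549.5 263.3] [16.8 15.7] 75.1 326 zmean 0.1441
rect [543.2 263.4] [49.6 57.4] 75.3 1195 zmean 0.0288
dial [0.45913812 0.2692302  0.10000343] [0.48293164 0.30072456 0.11653647] [0.47147476 0.28269858 0.10639949]
379 402 214 243
330 212 221 [0.5296 0.268 ]
338 214 223 [0.5218 0.271 ]
346 215 224 [0.5139 0.273 ]
354 216 225 [0.506  0.2749]
362 217 226 [0.498  0.2768]
370 218 229 [0.4901 0.2799]
```

```bash
python3 - <<'E'
from h import *
go(.5495,.2633,.17,165.0)
E
```

```text
linear [-10.4  40.5 117.6] twist [-0.1 -0.1  9. ] t 24.05 q6 -1.07
```

```bash

python3 -m handwheel '[{"linear":[-10.4,40.5,30],"twist":[0,0,9],"gripper":-0.1},{"linear":[-10.4,40.5,70],"twist":[0,0,9],"gripper":-0.1},{"linear":[-10.4,40.5,90],"twist":[0,0,9],"gripper":-0.1},{"linear":[-10.4,40.5,90],"twist":[0,0,9],"gripper":-0.1}]'
python3 - <<'E'
from h import *
go(.5495,.2633,.128,165.0)
E
```

```text
time: 24.55
eef_pos: [0.549, 0.2624, 0.197]
orientation: [-0.001, 0.131, 0.991, -0.001]
wrist_force: [0.5, -0.1, 0.3]
width: 0.0471
linear [-0.4  1.1 69. ] twist [-0.1 -0.2 -0.1] t 24.55 q6 -0.86
```

```bash

python3 -m handwheel '[{"linear":[-0.4,0.5,30],"twist":[0,0,0],"gripper":-0.1},{"linear":[-0.4,0.5,50],"twist":[0,0,0],"gripper":-0.1},{"linear":[-0.4,0.5,62],"twist":[0,0,0],"gripper":-0.1},{"linear":[-0.4,0.5,68],"twist":[0,0,0],"gripper":-0.1},{"linear":[-0.4,0.5,68],"twist":[0,0,0],"gripper":-0.1}]'
python3 -m handwheel '[{"linear":[0,0,0],"twist":[0,0,0],"gripper":1},{"linear":[0,0,0],"twist":[0,0,0],"gripper":1},{"linear":[0,0,0],"twist":[0,0,0],"gripper":1},{"linear":[0,0,0],"twist":[0,0,0],"gripper":1},{"linear":[0,0,0],"twist":[0,0,0],"gripper":1},{"linear":[0,0,0],"twist":[0,0,0],"gripper":1}]'
python3 -m handwheel '[{"linear":[0,0,-5],"twist":[0,0,0],"gripper":1},{"linear":[0,0,-20],"twist":[0,0,0],"gripper":1},{"linear":[0,0,-40],"twist":[0,0,0],"gripper":1},{"linear":[0,0,-70],"twist":[0,0,0],"gripper":1},{"linear":[0,0,-95],"twist":[0,0,0],"gripper":1},{"linear":[0,0,-95],"twist":[0,0,0],"gripper":1}]'
python3 - <<'E'
from h import *
# camshaft check from saved wrist view over the plate
d=dict(np.load('/tmp/w_cam.npz')); W=cloud(d); cv2.imwrite('pics/w_cam.png',d['color'])
for v in range(40,300,8):
    k=np.nonzero((W[v,250:400,2]>.072)&(W[v,250:400,2]<.1))[0]
    if len(k): print(v,250+k.min(),250+k.max(),np.nanmax(W[v,250+k,2]).round(3),onz(d,250+(k.min()+k.max())/2,v,.075)[:2].round(4))
top(d,(200,450,20,200),.07,.004)
E
```

```text
time: 25.18
eef_pos: [0.5509, 0.2644, 0.131]
orientation: [0.0, 0.131, 0.991, 0.0]
wrist_force: [0.1, 0.1, 0.6]
width: 0.047
time: 25.92
eef_pos: [0.5508, 0.2649, 0.1313]
orientation: [0.0, 0.13, 0.991, 0.001]
wrist_force: [-1.5, 1.2, 5.5]
width: 0.015
time: 26.68
eef_pos: [0.5517, 0.2649, 0.2279]
orientation: [0.002, 0.131, 0.991, 0.001]
wrist_force: [0.1, -0.5, -6.4]
width: 0.015
80 315 323 0.076 [ 0.4807 -0.0748]
88 312 327 0.078 [ 0.48   -0.0679]
96 311 330 0.079 [ 0.4788 -0.0609]
104 311 330 0.079 [ 0.4785 -0.0537]
112 311 330 0.079 [ 0.4783 -0.0465]
120 312 330 0.079 [ 0.4775 -0.0392]
128 312 328 0.078 [ 0.4782 -0.0317]
136 307 334 0.084 [ 0.4774 -0.0241]
144 307 334 0.084 [ 0.4771 -0.0164]
152 313 328 0.078 [ 0.4768 -0.0086]
160 309 331 0.081 [ 0.4769 -0.0007]
168 309 331 0.081 [0.4766 0.0073]
176 309 331 0.082 [0.4763 0.0155]
184 309 331 0.081 [0.476  0.0238]
192 307 331 0.078 [0.4767 0.0322]
200 307 333 0.083 [0.4753 0.0407]
208 312 327 0.078 [0.4755 0.0494]
216 311 328 0.079 [0.4752 0.0582]
224 312 328 0.079 [0.4743 0.0671]
232 311 328 0.079 [0.4745 0.0762]
240 313 327 0.079 [0.4736 0.0855]
248 314 325 0.076 [0.4738 0.0949]
256 317 322 0.074 [0.4734 0.1044]
rect [477.5 -16.7] [ 49.  116.6] 1.3 1250 zmean 0.07
```

View pics/w_cam.png

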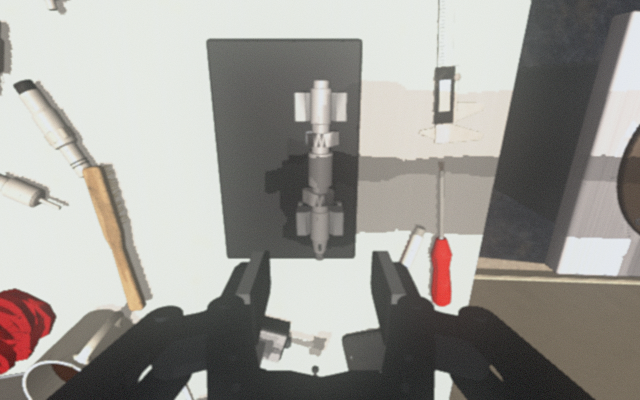

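```bash
python3 - <<'E'
from h import *
go(.5563,.0151,.212,182.2)
d=dict(np.load('/tmp/w_cam.npz')); W=cloud(d)
print([(v,round(float(np.nanmax(W[v,316:325,2])),3), int(((W[v,295:345,2]>.068)).sum())) for v in range(146,200,2)])
print([onz(d,320,v,.081)[:2].round(4) for v in (155,191)])
E
```

```text
linear [ -69.1 -240.2   15.5] twist [  0.1   0.2 -17.2] t 26.68 q6 -0.86
[(146, 0.083, 22), (148, 0.078, 17), (150, 0.077, 17), (152, 0.078, 22), (154, 0.08, 24), (156, 0.081, 24), (158, 0.082, 24), (160, 0.081, 24), (162, 0.081, 24), (164, 0.081, 24), (166, 0.081, 24), (168, 0.081, 23), (170, 0.081, 23), (172, 0.082, 23), (174, 0.081, 23), (176, 0.082, 23), (178, 0.081, 23), (180, 0.082, 22), (182, 0.081, 23), (184, 0.081, 23), (186, 0.081, 19), (188, 0.077, 17), (190, 0.078, 16), (192, 0.078, 30), (194, 0.079, 30), (196, 0.082, 30), (198, 0.083, 29)]
[array([ 0.4772, -0.0068]), array([0.4758, 0.0293])]
```

```bash

python3 -m handwheel '[{"linear":[-6,-20,4],"twist":[0,0,-2],"gripper":1},{"linear":[-14,-50,8],"twist":[0,0,-5],"gripper":1},{"linear":[-23,-80,10],"twist":[0,0,-8],"gripper":1},{"linear":[-32,-112,10],"twist":[0,0,-11],"gripper":1},{"linear":[-42,-145,10],"twist":[0,0,-14],"gripper":1},{"linear":[-51,-178,10],"twist":[0,0,-17],"gripper":1},{"linear":[-60,-210,10],"twist":[0,0,-17.2],"gripper":1},{"linear":[-68.7,-241.6,10],"twist":[0,0,-17.2],"gripper":1}]'
python3 -m handwheel '[{"linear":[0,0,0],"twist":[0,0,0],"gripper":1},{"linear":[0,0,0],"twist":[0,0,0],"gripper":1}]'
python3 - <<'E'
from h import *
go(.5563,.0136,.18,182.2)
d=snap('wrist','wrist8.png'); t=snap('side'); s=snap('scene')
cv2.imwrite('pics/both8.png',np.hstack([cv2.resize(d['color'][100:400],(400,300))[:,:],cv2.resize(t['color'][140:245,260:400],(400,300))]))
E
```

```text
time: 27.68
eef_pos: [0.5538, 0.0122, 0.2139]
orientation: [-0.001, -0.019, 1.0, -0.0]
wrist_force: [-0.4, 0.2, -5.7]
width: 0.0151
time: 27.92
eef_pos: [0.5541, 0.0135, 0.2145]
orientation: [-0.001, -0.019, 1.0, 0.0]
wrist_force: [-0.1, 0.7, -6.2]
width: 0.0149
linear [-2.3  0.  34.5] twist [ 0.  -0.1 -0. ] t 27.93 q6 -1.58
```

View pics/both8.png

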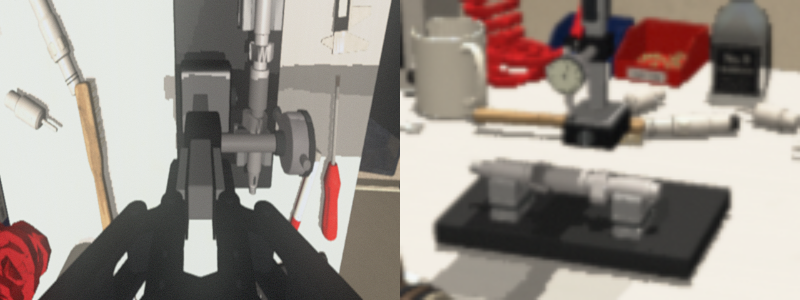

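That's picture 16, so no more viewing; the rest goes by numbers. It shows the gauge held upright, its base over the far half and the dial over the shaft. I'll measure the dial and arm against the band in the wrist depth.

```bash
cat > g.py <<'E'
from h import *
def gauge(d,off):
    """dial/arm positions, off = height of gauge underside"""
    W=cloud(d)
    m=(W[...,2]>off+.098)&(W[...,2]<off+.120)&(W[...,0]>.45)&(W[...,0]<.505)&(abs(W[...,1]-.01)<.04)
    P=W[m]; print('dial n',len(P),'min',P.min(0).round(4),'max',P.max(0).round(4),'mean',P.mean(0).round(4))
    m=(abs(W[...,2]-off-.096)<.008)&(W[...,0]>.50)&(W[...,0]<.53)&(abs(W[...,1]-.01)<.03)
    P=W[m]; 
    if len(P): print('arm n',len(P),'y',np.percentile(P[:,1],[2,98]).round(4),'z',P[:,2].max().round(4))
    m=(abs(W[...,2]-off-.03)<.006)&(W[...,0]>.50)&(W[...,0]<.60)&(abs(W[...,1]-.01)<.04)
    P=W[m]
    if len(P): print('base n',len(P),P.min(0).round(4),P.max(0).round(4))
def band(d):
    W=cloud(d); m=(W[...,2]>.078)&(W[...,2]<.0835)&(abs(W[...,0]-.4765)<.004)&(abs(W[...,1]-.01)<.03)
    if m.any(): print('band n',m.sum(),'y',np.percentile(W[m][:,1],[1,99]).round(4))
E
python3 - <<'E'
from g import *
for c in ('wrist','scene','side'):
    print(c); d=load(c); gauge(d,.2143-.1313); band(d)
E
```

```text
wrist
dial n 2547 min [ 0.4642 -0.0085  0.181 ] max [0.5042 0.0255 0.2003] mean [0.4759 0.0056 0.1885]
arm n 1033 y [0.0054 0.014 ] z 0.1811
base n 3162 [ 0.5201 -0.0149  0.107 ] [0.5771 0.0346 0.1188]
band n 558 y [-0.0195  0.0395]
scene
dial n 68 min [ 0.4625 -0.0007  0.1811] max [0.4999 0.0274 0.2018] mean [0.4732 0.0159 0.1883]
arm n 30 y [0.0109 0.0206] z 0.1828
base n 178 [ 0.5189 -0.0102  0.107 ] [0.5757 0.0425 0.119 ]
band n 23 y [-0.0187  0.0385]
side
dial n 88 min [ 0.4588 -0.0075  0.181 ] max [0.4835 0.0259 0.2018] mean [0.4669 0.0074 0.1891]
arm n 16 y [0.0056 0.0142] z 0.1854
base n 176 [ 0.5125 -0.0156  0.107 ] [0.5749 0.037  0.1187]
band n 18 y [-0.0165  0.0335]
```

```bash

python3 -m handwheel '[{"linear":[-2.4,0.3,8],"twist":[0,0,0],"gripper":1},{"linear":[-2.4,0.3,20],"twist":[0,0,0],"gripper":1},{"linear":[-2.4,0.3,32],"twist":[0,0,0],"gripper":1},{"linear":[-2.4,0.3,40],"twist":[0,0,0],"gripper":1},{"linear":[-2.4,0.3,44],"twist":[0,0,0],"gripper":1},{"linear":[-2.4,0.3,44],"twist":[0,0,0],"gripper":1}]'
python3 - <<'E'
from g import *
go(.5565,.0138,.1613,182.2)
for c in ('wrist','side'):
    d=snap(c); gauge(d,env.read_state()['eef_pos'][2]-.1313)
# plunger/foot seen by side cam: points below dial, near x .47, z .085-.11
W=cloud(d); m=(W[...,2]>.086)&(W[...,2]<.108)&(W[...,0]>.45)&(W[...,0]<.5)&(abs(W[...,1]-.01)<.03); 
if m.any(): print('foot',m.sum(),W[m].min(0),W[m].max(0),W[m].mean(0)); v,u=np.nonzero(m); print(u.min(),u.max(),v.min(),v.max())
E
```

```text
time: 28.82
eef_pos: [0.5568, 0.0138, 0.1713]
orientation: [-0.0, -0.019, 1.0, 0.0]
wrist_force: [0.5, 0.6, -6.5]
width: 0.015
linear [ 0.3  0.  10. ] twist [ 0. -0. -0.] t 28.82 q6 -1.58
dial n 2402 min [ 0.4662 -0.0083  0.1383] max [0.4943 0.0251 0.1569] mean [0.4782 0.0059 0.1457]
arm n 1028 y [0.0056 0.0141] z 0.1383
base n 3118 [ 0.5235 -0.0149  0.0643] [0.5798 0.0349 0.0763]
dial n 79 min [ 0.4614 -0.0066  0.1387] max [0.4843 0.0259 0.1589] mean [0.4695 0.0072 0.1467]
arm n 15 y [0.0059 0.0131] z 0.1415
base n 166 [ 0.5183 -0.0148  0.0648] [0.5788 0.0356 0.0763]
foot 20 [0.47029205 0.00448122 0.0862586 ] [0.47961339 0.03839794 0.10685071] [0.47481857 0.01189571 0.09690974]
309 321 190 197
```

```bash

python3 -m handwheel '[{"linear":[0.2,0,3],"twist":[0,0,0],"gripper":1},{"linear":[0.2,0,5],"twist":[0,0,0],"gripper":1},{"linear":[0.2,0,6.5],"twist":[0,0,0],"gripper":1},{"linear":[0.2,0,7.5],"twist":[0,0,0],"gripper":1},{"linear":[0.2,0,8.5],"twist":[0,0,0],"gripper":1},{"linear":[0.2,0,9],"twist":[0,0,0],"gripper":1},{"linear":[0.2,0,9.5],"twist":[0,0,0],"gripper":1},{"linear":[0.2,0,9.5],"twist":[0,0,0],"gripper":1}]'
```

```text
time: 29.92
eef_pos: [0.5567, 0.0138, 0.162]
orientation: [0.0, -0.019, 1.0, -0.0]
wrist_force: [-0.4, 0.4, -5.4]
width: 0.0151
```

```bash

python3 -m handwheel '[{"linear":[0,0,0.4],"twist":[0,0,0],"gripper":1},{"linear":[0,0,0.8],"twist":[0,0,0],"gripper":1},{"linear":[0,0,1.2],"twist":[0,0,0],"gripper":1},{"linear":[0,0,1.2],"twist":[0,0,0],"gripper":1}]'
```

```text
time: 30.42
eef_pos: [0.5568, 0.0137, 0.1616]
orientation: [0.001, -0.019, 1.0, -0.0]
wrist_force: [-2.2, -1.8, 3.3]
width: 0.0151
```

```bash

python3 -m handwheel '[{"linear":[0,0,0],"twist":[0,0,0],"gripper":0.3},{"linear":[0,0,0],"twist":[0,0,0],"gripper":0.1},{"linear":[0,0,0],"twist":[0,0,0],"gripper":-0.1},{"linear":[0,0,0],"twist":[0,0,0],"gripper":-0.1},{"linear":[0,0,-10],"twist":[0,0,0],"gripper":-0.1},{"linear":[0,0,-40],"twist":[0,0,0],"gripper":-0.1},{"linear":[0,0,-90],"twist":[0,0,0],"gripper":-0.1},{"linear":[0,0,-120],"twist":[0,0,0],"gripper":-0.1}]'
python3 -m handwheel '[{"linear":[20,0,0],"twist":[0,0,0],"gripper":-0.1},{"linear":[20,0,0],"twist":[0,0,0],"gripper":-0.1}]'
python3 - <<'E'
from g import *
for c in ('wrist','scene','side'):
    d=snap(c,c+'_end.png'); print(c); gauge(d,.030)
    W=cloud(d); m=(W[...,2]>.17)&(W[...,2]<.18)&(abs(W[...,0]-.556)<.025)&(abs(W[...,1]-.01)<.025); print('column top',m.sum(),W[m].min(0),W[m].max(0)) if m.any() else 0
    # camshaft axis & band: crest height along y
    m=(W[...,2]>.076)&(W[...,2]<.092)&(abs(W[...,0]-.476)<.02)&(W[...,1]>-.09)&(W[...,1]<.12)
    print('shaft',m.sum(),[(int(y*1e3),round(float(W[m][abs(W[m][:,1]-y)<.004][:,2].max()),4)) for y in np.arange(-.07,.10,.01) if (abs(W[m][:,1]-y)<.004).any()])
    for nm,y in (('L',.07),('R',-.051)):
        k=(abs(W[...,2]-.069)<.004)&(abs(W[...,0]-.477)<.035)&(abs(W[...,1]-y)<.025); print(nm,k.sum(),W[k].min(0).round(4),W[k].max(0).round(4))
E
```

```text
time: 31.42
eef_pos: [0.557, 0.0138, 0.2841]
orientation: [0.002, -0.019, 1.0, 0.0]
wrist_force: [0.5, -0.6, 0.3]
width: 0.0468
time: 31.68
eef_pos: [0.5362, 0.013, 0.2822]
orientation: [0.001, -0.019, 1.0, 0.0]
wrist_force: [-0.8, 0.0, 0.4]
width: 0.0469
wrist
dial n 862 min [ 0.4663 -0.0087  0.128 ] max [0.5013 0.0249 0.1468] mean [0.4773 0.0063 0.1356]
arm n 384 y [0.0045 0.0135] z 0.1282
base n 1204 [ 0.523  -0.0148  0.054 ] [0.5788 0.0214 0.0658]
column top 475 [0.54872819 0.00267391 0.17009904] [0.56494187 0.01866483 0.17645976]
shaft 1798 [(-70, 0.0795), (-60, 0.0796), (-50, 0.0799), (-40, 0.0802), (-30, 0.0833), (-19, 0.0839), (-9, 0.0816), (0, 0.0812), (10, 0.0849), (30, 0.0822), (40, 0.0838), (50, 0.0791), (60, 0.0796), (70, 0.0802), (80, 0.08), (90, 0.0779)]
L 722 [0.4495 0.045  0.065 ] [0.5001 0.0945 0.073 ]
R 984 [ 0.453  -0.0746  0.065 ] [ 0.5037 -0.0263  0.073 ]
scene
dial n 56 min [ 0.4653 -0.002   0.128 ] max [0.4896 0.0278 0.1467] mean [0.4738 0.0147 0.1357]
arm n 28 y [0.0086 0.0207] z 0.129
base n 168 [ 0.5208 -0.0109  0.0544] [0.5795 0.0429 0.0648]
column top 24 
[... 370 characters left out ...]
 ]
R 68 [ 0.4542 -0.0718  0.0651] [ 0.5067 -0.0305  0.0728]
side
dial n 80 min [ 0.4621 -0.009   0.1284] max [0.483  0.0258 0.148 ] mean [0.4697 0.0063 0.1357]
arm n 13 y [0.0045 0.0124] z 0.1308
base n 109 [ 0.523  -0.0142  0.0547] [0.5762 0.0353 0.0656]
column top 30 [0.54401367 0.00187901 0.17014569] [0.56244254 0.01881102 0.17899355]
shaft 267 [(-70, 0.082), (-60, 0.0819), (-50, 0.0831), (-40, 0.0826), (-30, 0.0835), (-19, 0.0863), (-9, 0.0845), (0, 0.0848), (10, 0.0919), (20, 0.0846), (30, 0.0855), (40, 0.0861), (50, 0.0825), (60, 0.0818), (70, 0.0823), (80, 0.0843), (90, 0.0811)]
L 61 [0.4454 0.0453 0.0651] [0.4996 0.0949 0.073 ]
R 80 [ 0.4495 -0.0743  0.065 ] [ 0.5031 -0.0262  0.073 ]
```

```bash
python3 - <<'E'
from g import *
print(env.hand_in())
E
```

```text
the job is handed in; nothing more can be done
None
```

The run-out check is set up and handed in at about 32 s of the 118 s allowed. All positions below come from camera depth, which is only good to about 2 mm. I had used all 16 pictures by then, so I checked the finished setup only by measurement.

**What I did**
- I stood the two small V-blocks on the plate's near half, 61 mm either side of its middle.
- I turned the camshaft so its tapered end points left and laid its journals in the Vs.
- I lowered the dial gauge stand gently onto the far half, with the foot on the smooth band. The large V-block was never gripped or approached after the first pick-up.

**What the last checks showed**
- **Shaft seating:** the crests were about 79.6 mm on the journals (79 expected) and 81.5 mm on the band (81 expected), so the shaft is fully seated.
- **Gauge height:** the stand is flat and upright, with its column top at 176 mm (175 expected). By geometry, that puts the plunger in about 4 mm.
- **Plunger contact:** the load on the wrist eased by about 1 N just before the base touched the plate, which fits the foot pressing on the band. I did not see the foot directly.
- **Foot position:** the wrist camera puts the foot about 1 mm from the middle of the band.

**Disagreements**
- The scene camera put the gauge about 5 mm further left than the wrist and side cameras. I trusted those two, which agreed with each other.
- The block spacing measured 119 mm against the 122 mm I aimed for. The plate measured about 2% short in the same view, so this is probably mostly scale error.
- During the first block's pick-up, the fingers pressed on something with about 14 N, probably the bench. That is well under the limits.

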